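Turn the specimen jar's label to the front and secure it

TASK

The lidded glass specimen jar on the display plinth is turned the wrong way. With a fingertip pressed gently on the edge of its lid, roll the jar round in its seat until its label faces straight out over the plinth's front (the long side with the caption ledge), then gently slide the brass stop along its rails until its sprung rubber pad bears on the glass, and let go. The jar must stay upright in its seat with the label to the front; go easy on the glass, and leave the beaker, the brass weight and the amber phial where they stand.

Things in the scene. Friction and masses are not known exactly. Their poses are not given: they have to be found in the camera images.
- plinth: Fixed level dark wood display plinth on a skirt; its top lies 40 mm above its origin. The origin lies under the axis of the round jar seat, 4 to 28 mm above the table (varies). Its +x points to its front, where a low caption ledge with a blank card is fixed (reaching to x = 98 mm). The block spans x = -85 to 85 mm and y = -185 to 80 mm. The seat is a round recess 93 mm across, 8 mm deep.
- seat (a point): Centre of the seat's floor, 32 mm above the plinth's origin. The jar has 1.5 mm play all round in the seat and slides in it with a friction coefficient of about 0.2. The floor is a stiffly sprung plate, held up against a stop by about 8 N; pressed harder (weight of the jar included) it gives by 1 mm for every 15 N.
- jar_mid (a point): Centre, half-way up, of the loose upright glass jar: 90 mm in diameter, 100 mm high with its flat fixed lid, about 0.5 kg (varies); too wide to grasp. +x of its frame points out through the middle of the label, z up. More than 16 N from the fingers or the stop breaks the glass. The seat yields only a little, so go by the felt force.
- lid_top (a point): Centre of the flat top of the jar's cork-faced lid (89 mm in diameter, no knob, friction about 1), 50 mm above jar_mid; +x towards the label, z up. A fingertip pressed down about 30 mm off the axis and led round turns the jar; below about 5 N it slips, 7 to 12 N holds well.
- label (a point): Middle of the paper label (about 64 mm wide round the glass, 46 mm high, a dark line near its top and bottom), on the glass 45 mm from the jar's axis and 45 mm above its foot. A 14 mm wide paper strip runs up from the label and 30 mm over the lid's edge towards the centre, so that the label's direction shows from above.
- stop (a joint): Travel in m of the brass stop along two short rails on the plinth, 0 to 0.062, growing towards the jar (along the plinth's +y). It starts between 0 and 0.015; its pad meets the centred jar at about 0.045 (sprung pad, see stop_pad). It drags with 3 N of friction and stays where it is left.
- stop_back (a point): Middle of the stop's flat back face (the face away from the jar), 80 mm above the plinth's origin; push here towards the plinth's +y. The stop is an L-shaped brass piece 56 mm wide (plinth x): a low foot 65 mm long (y), 14 mm high, with an upright 18 mm thick at its rear end, from 42 to 100 mm above the plinth's origin. In the plinth's frame this point lies at x = 0, y = -165 mm when the joint is at 0.
- stop_pad (a point): Middle of the face of the rubber pad, low on the stop's jar side (pad 50 mm wide, 12 mm high, centre 50 mm above the plinth's origin), 75 mm from the back face along the plinth's +y. The pad is sprung: it gives by 1 mm for every 5 N, at most 4 mm.
- beaker_mid (a point): Centre of a loose glass beaker, 64 mm in diameter, 85 mm high; leave it alone.
- weight_mid (a point): Centre of a loose brass weight with a knob, 38 mm in diameter, 54 mm high; leave it alone.
- phial_mid (a point): Centre of a loose amber glass phial with a cork, 44 mm in diameter, 100 mm high; leave it alone.

How it is judged:
On the way:
1. the label faces the plinth's front (within 8 degrees) while the stop is still clear of the jar (more than 10 mm) (angle between the x axis of jar_mid and the x axis of plinth, either way round below 0.14 rad and x of label in the frame of plinth above 0.03 m and horizontal distance between stop_pad and jar_mid above 0.055 m), for 0.2 s.
At the end, for the whole second after the job is handed in: The label faces the plinth's front within 8 degrees; the stop's pad bears on the jar (it touches the glass with more than 0.2 N, its face within 47.5 mm of the jar's axis); the jar stands upright (within 0.05 rad), at rest, down in its seat and centred within 4 mm; the robot touches nothing (angle between the x axis of jar_mid and the x axis of plinth, either way round below 0.14 rad and x of label in the frame of plinth above 0.03 m and horizontal distance between stop_pad and jar_mid below 0.0475 m and contact force between jar and stop above 0.2 N and angle between jar_mid's own z axis and vertical below 0.05 rad and horizontal distance between jar_mid and plinth below 0.004 m and z of jar_mid in the frame of plinth below 0.085 m and linear speed of jar below 0.01 m/s).
It fails at once if the fingers or arm press the jar with more than 16 N (contact force between jar and the fingers above 16 N or contact force between jar and the arm above 16 N).
It fails at once if the stop presses the jar with more than 16 N (contact force between jar and stop above 16 N).
It fails at once if the jar is tipped (more than 0.15 rad) or lifted out of its seat (angle between jar_mid's own z axis and vertical above 0.15 rad or z of jar_mid in the frame of plinth above 0.092 m).
It fails at once if the beaker, the weight or the phial is moved by more than 15 mm (distance of any of beaker_mid, weight_mid, phial_mid from where it was at the start of the episode above 0.015 m).
It also fails if it takes over 72 s, if anything falls off the work surface, if the arm or the gripper's body presses on something with over 40 N, if the wrist force passes 120 N, or if a joint passes its speed limit or range.

ROBOT

A 7-joint arm with a two-finger parallel gripper is mounted at the origin on the work surface. World frame = base frame: x ahead of the robot, y to its left, z up, the work surface at z = 0. Lengths are in m, angles in rad, forces in N, time in s.
With the tool pointing down it reaches from about 0.4 to 0.9 m from the base axis. Payload 5.5 kg.
Tool frame: the origin (TCP) lies at the very end of the fingers, on their centre line; the grasp point (between the pads) lies 19 mm behind it (r.grip_point_offset is the distance from the TCP to the grasp point, in m); x points along the fingers, y is the direction in which the jaws open and shut, and the axes are right-handed (so a half turn about x gives the same grasp; the last joint's range is limited). The gripper opens to 85 mm and grips with 20 to 120 N. Pads are 22 mm wide; open, the fingers measure 114 mm over their backs; the gripper's body (76 mm by 85 mm) begins 54 mm behind the grasp point. The pads swing forward as they close: fully open they stand 13 mm farther back than shut.
Start: joints at [1.519, 0.501, -0.427, 1.55, 0.221, 1.138, -0.21], TCP at [0.201, -0.618, 0.231] pointing down, gripper open.
Joint ranges: [-2.88, 2.88], [-0.31, 2.03], [-1.54, 1.56], [0.2, 2.42], [-1.41, 4.55], [0.19, 2.02], [-2.57, 2.57]. Speed limits (rad/s): [2.57, 2.57, 3.14, 3.14, 3.14, 3.14, 3.14].

INTERFACE

Orientations are given as a rotation vector (axis times angle).
In Python, from station import r gives the robot as it stands.
- The arm moves only by the tool send_rows, never from a script. Its argument "steps" is text: rows parted by semicolons, each of 7 numbers parted by spaces: the opening in per cent of the stroke, from 0 (shut) to 100 (fully open), then the shift along the tool's x, y, z in mm, then the turn, a rotation vector about the tool's x, y, z in degrees. A call has 1 to 10 rows; each row shifts and turns the commanded pose from where the row before left it, along the tool's axes as they then stand; what a row does not reach is not made up. A row lasts 1/12 s, in which the tool goes at most 41.7 mm and 7.16 degrees, less where a joint would pass 70% of its speed; a pose out of reach is approached as far as the arm can. A call with a gripper value outside its range is refused whole. The fingers move at their own pace and stop on an object; "newtons" is the grip in N (left out, the last holds). Time passes only in rows, so rows that do not move let the fingers close. It gives the time, the measured TCP pose, the force and the opening at its end, in the units of the state.
- r.observe(): the state, without advancing time (a new reading comes with each control period).
- r.snapshot(name): name is "scene" or "top" or "wrist"; returns a dict with "img" (420x560x3 uint8, blue, green, red), "mtx" (3x3 intrinsics, pixels), "k1" (the pictures are not rectified: a ray, as slopes to the right and down, at radius r is drawn at 1 + k1 r^2 times it, then the intrinsics apply), "cam_to_world" (4x4, takes a point from camera to world coordinates). Camera axes: x right, y down, z forward; pixel columns grow to the right and rows downward; lengths in m; the calibration is good to about 2 mm. A picture is of the moment at which its call begins. There is no depth.
- r.close_job(): hands the job in, once; it reports no verdict.
Trained networks look in a picture, given as the dict that the camera call returned (one of the last four; its "shot" number tells which), for a name from the list of things; names that differ only in an ending like _2 or _b are one class to them, and where a whole thing is asked for, a point or a joint stands for the part that bears it (a point fixed in the world has none). Each returns a list of dicts, best first, with "conf" (0 to 1); they miss things now and then, are a little off and sometimes report something else, mostly with a low value. They report only what shows in the picture. A call takes as long as a camera call.
- r.search_frame(picture, name): "box" ([left, top, right, bottom] in pixels, round what is visible of it).
- r.mark_of(picture, name): "position" ([column, row] in pixels: a listed point, or the origin of a listed thing).
The state is a dict: "time": time; "q": joint angles; "qvel": joint speeds; "joint_efforts": joint torques, N m; "tcp_pos": TCP position; "tcp_rot": TCP orientation; "force": force on the tool from outside, world axes, zero at the start; "wrist_torque": the same for the moment, N m; "width": opening from 0.0 (shut) to 1.0 (fully open).
Only numpy, scipy, OpenCV 4.12 (cv2) and the standard library are available. Lean on these libraries where they do the work, as an engineer would, in place of code of your own. Each camera call takes 0.05 s, during which the arm holds its last target.

## Working session

There is one attempt and no reset: what is moved stays moved. The work goes in short steps, Python scripts to look and compute and a tool call to move; the robot and the scene stay as the last step left them, time stands still between calls to the robot, and variables do not carry over. Pictures are saved under pics/ and viewed, and the job is handed in when it is done.

Besides the shell and the picture viewer there is one more tool, called as name(argument=value, ...) on one line, values as JSON. send_rows: Moves the arm, as the interface text tells. Its arguments: {"type":"object","properties":{"steps":{"type":"string"},"newtons":{"type":"number"}},"required":["steps"]}

```bash
ls; mkdir -p pics; python3 - <<'E'
from station import r
import cv2
print(r.observe())
for n in ("scene","top","wrist"):
    s=r.snapshot(n); cv2.imwrite(f"pics/{n}0.png",s["img"]); print(n,s["shot"],s["mtx"].tolist(),s["k1"],s["cam_to_world"].round(4).tolist())
    for t in ("plinth","seat","jar_mid","lid_top","label","stop_back","stop_pad","beaker_mid","weight_mid","phial_mid"):
        print(t,[(m["position"],round(m["conf"],2)) for m in r.mark_of(s,t)][:2])
E
```

```text
pics
{'time': 0.0, 'q': array([ 1.5192155 ,  0.50180941, -0.42674689,  1.55145125,  0.22080136,
        1.13827424, -0.21029065]), 'qvel': array([-2.57095092e-04, -8.06865392e-05,  6.11136289e-04, -2.64379980e-04,
       -8.99857957e-04, -2.01702225e-04,  3.55517944e-04]), 'joint_efforts': array([ 3.95482448e-04, -5.69528818e+01, -5.81596658e+00, -2.80945426e+01,
        1.06685841e-02,  1.21305653e-02,  3.80954054e-05]), 'tcp_pos': array([ 0.20096609, -0.61743606,  0.230279  ]), 'tcp_rot': array([ 2.05200168,  0.32767606, -2.05253651]), 'force': array([-0.00397164, -0.59797986,  0.56102079]), 'wrist_torque': array([ 0.02756045, -0.03010805,  0.05694299]), 'width': 0.9992540211852133}
scene 1 [[535.8872600428028, 0.0, 289.7674510270616], [0.0, 535.8872600428028, 224.8256820730298], [0.0, 0.0, 1.0]] -0.08444096606405743 [[0.8762, 0.2479, -0.4132, 1.1933], [0.4818, -0.4687, 0.7404, -0.9848], [-0.0101, -0.8479, -0.5301, 0.8696], [0.0, 0.0, 0.0, 1.0]]
plinth [([272.4, 251.2], 0.87)]
seat [([269.0, 250.1], 0.93)]
jar_mid [([267.7, 233.7], 0.66)]
lid_top [([265.1, 210.6], 0.86)]
label [([2
[... 446 characters left out ...]
0.0, 0.0, 0.0, 1.0]]
plinth []
seat []
jar_mid []
lid_top [([272.0, 234.4], 0.71)]
label [([285.5, 258.7], 0.96)]
stop_back [([340.4, 234.9], 0.97), ([420.2, 260.3], 0.37)]
stop_pad [([309.2, 238.2], 0.64)]
beaker_mid [([202.3, 244.0], 0.97), ([310.0, 236.9], 0.63)]
weight_mid [([419.0, 258.3], 0.76)]
phial_mid []
wrist 3 [[324.52793465524155, 0.0, 275.16685037625837], [0.0, 324.52793465524155, 214.738805712041], [0.0, 0.0, 1.0]] 0.009577872647739306 [[0.3085, -0.91, -0.2768, 0.2717], [-0.9512, -0.2952, -0.0895, -0.5956], [-0.0002, 0.2909, -0.9567, 0.3736], [0.0, 0.0, 0.0, 1.0]]
plinth []
seat []
jar_mid []
lid_top []
label []
stop_back []
stop_pad []
beaker_mid []
weight_mid []
phial_mid []
```

View pics/scene0.png

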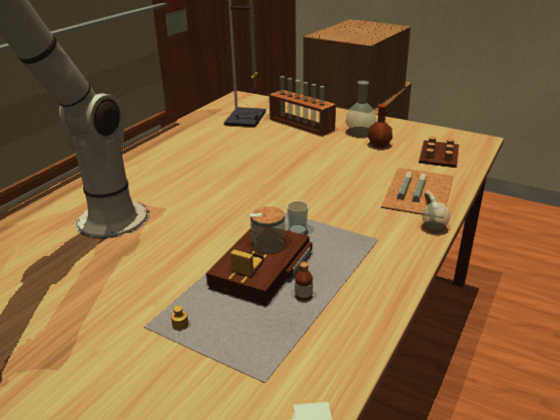

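View pics/top0.png

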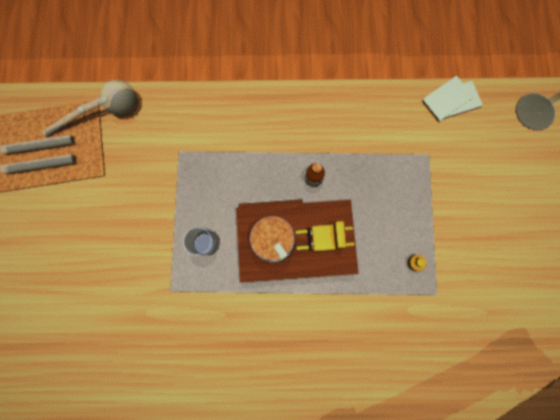

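The scene view has the plinth with the jar at (267,233), the stop at (242,262), the phial at (303,284), the beaker at (298,215) and the weight at (180,318). The top view has the lid at (272,239) with the white strip at (281,251). That points towards the robot and right, while the ledge is on the far edge at (270,202).

```bash
cat > h.py <<'E'
import numpy as np,cv2
def ray(s,p):
    K=s["mtx"];d=np.array([(p[0]-K[0,2])/K[0,0],(p[1]-K[1,2])/K[1,1]]);u=d.copy()
    for _ in range(20): u=d/(1+s["k1"]*(u@u))
    T=s["cam_to_world"];v=T[:3,:3]@np.array([u[0],u[1],1]);return T[:3,3],v/np.linalg.norm(v)
def onz(s,p,z):
    c,v=ray(s,p);return c+v*(z-c[2])/v[2]
def tri(a,p,b,q):
    c1,v1=ray(a,p);c2,v2=ray(b,q)
    t=np.linalg.lstsq(np.c_[v1,-v2],c2-c1,rcond=None)[0]
    x,y=c1+t[0]*v1,c2+t[1]*v2;return (x+y)/2,np.linalg.norm(x-y)
def proj(s,P):
    T=s["cam_to_world"];c=T[:3,:3].T@(np.array(P)-T[:3,3]);u=c[:2]/c[2];u=u*(1+s["k1"]*(u@u));K=s["mtx"]
    return np.array([K[0,0]*u[0]+K[0,2],K[1,1]*u[1]+K[1,2]])
E
python3 - <<'E'
from station import r
from h import *
a=r.snapshot("scene");b=r.snapshot("top")
for n in ("lid_top","label","stop_back","stop_pad","beaker_mid","weight_mid"):
    A=r.mark_of(a,n);B=r.mark_of(b,n)
    if A and B: print(n,tri(a,A[0]["position"],b,B[0]["position"]))
print("phial",tri(a,(303,268),b,(317,168)))
cv2.imwrite("pics/tz.png",cv2.resize(b["img"][190:295,225:365],None,fx=5.6,fy=5.6,interpolation=cv2.INTER_CUBIC))
cv2.imwrite("pics/sz.png",cv2.resize(a["img"][190:310,190:330],None,fx=5,fy=5,interpolation=cv2.INTER_CUBIC))
E
```

```text
lid_top (array([0.55270724, 0.04792838, 0.15124858]), np.float64(0.0010761172323931502))
label (array([0.50962024, 0.02348724, 0.07969813]), np.float64(0.005390175519620635))
stop_pad (array([ 0.55249299, -0.03671966,  0.06102363]), np.float64(0.0016258287388879063))
beaker_mid (array([0.55382937, 0.20579732, 0.03698697]), np.float64(0.0005537154748434392))
weight_mid (array([ 0.50638126, -0.28659512,  0.03388568]), np.float64(0.0086636293519547))
phial (array([ 0.71045435, -0.05593164,  0.09152774]), np.float64(0.00036593069883706486))
```

View pics/tz.png

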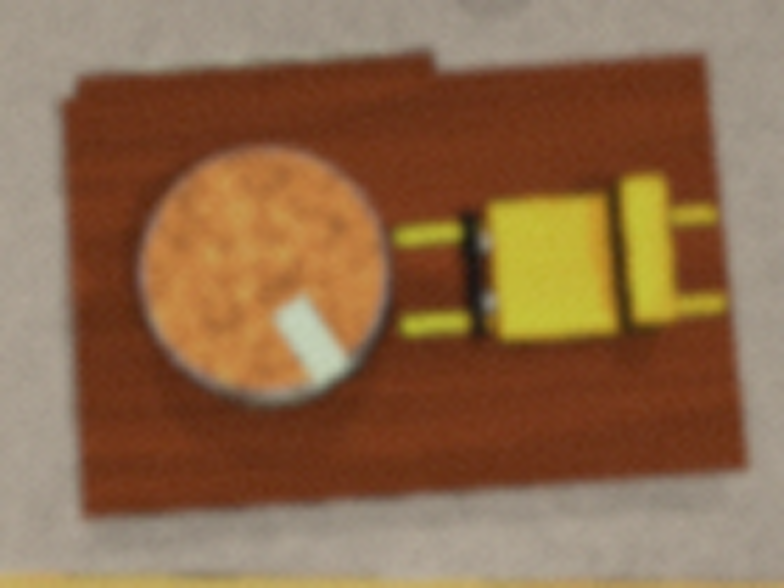

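View pics/sz.png

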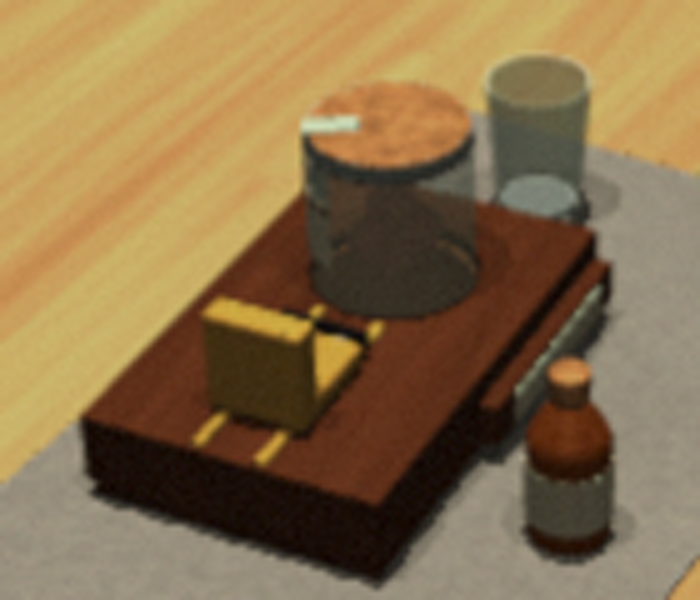

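```bash
python3 - <<'E'
from station import r
from h import *
from scipy.optimize import least_squares
a=r.snapshot("scene");b=r.snapshot("top")
T=lambda p:((p[0]+.5)/5.6+225-.5,(p[1]+.5)/5.6+190-.5)
S=lambda p:((p[0]+.5)/5+190-.5,(p[1]+.5)/5+190-.5)
obs=[(b,T((65,100)),(85,80,40)),(b,T((705,55)),(85,-185,40)),(b,T((748,468)),(-85,-185,40)),(b,T((85,515)),(-85,80,40)),
(a,S((85,420)),(-85,-185,40)),(a,S((380,503)),(85,-185,40)),(a,S((597,235)),(85,80,40)),
(b,T((264,269)),(0,0,132)),(a,S((389,127)),(0,0,132))]
def P(v,q):
    c,s=np.cos(v[3]),np.sin(v[3]);x,y,z=np.array(q)/1000
    return [v[0]+c*x-s*y,v[1]+s*x+c*y,v[2]+z]
f=lambda v:np.concatenate([proj(s,P(v,q))-p for s,p,q in obs])
o=least_squares(f,[.55,.05,.019,0],loss='soft_l1')
print(o.x.round(4),np.degrees(o.x[3]),f(o.x).reshape(-1,2).round(1).tolist())
print("tri lid",tri(a,S((389,127)),b,T((264,269))))
v=o.x;zt=v[2]+.132
C=onz(b,T((264,269)),zt);e=onz(b,T((335,378)),zt);i=onz(b,T((290,308)),zt)
print("lid",C,"label yaw rel plinth",np.degrees(np.arctan2(e[1]-C[1],e[0]-C[0])-v[3]),np.degrees(np.arctan2(e[1]-i[1],e[0]-i[0])-v[3]), np.linalg.norm(e-C))
# stop back top edge in top image: z=origin+100; right edge of upright top
for p in ((663,173),(673,323),(618,178),(628,325)):
    w=onz(b,T(p),v[2]+.1)-v[:3]; c,s=np.cos(v[3]),np.sin(v[3]); print("stop plinth xy",c*w[0]+s*w[1],-s*w[0]+c*w[1])
E
```

```text
[0.5515 0.0451 0.0111 0.0631] 3.6130218978666524 [[-0.8, -0.4], [-0.3, -0.8], [0.1, 0.0], [-0.3, 0.6], [-1.3, -0.1], [-0.6, 1.1], [-0.2, -0.2], [0.1, -0.5], [0.1, 0.1]]
tri lid (array([0.55081779, 0.0454739 , 0.14286641]), np.float64(0.0005018790000386657))
lid [0.55058646 0.04532394 0.1431097 ] label yaw rel plinth -151.06065743507477 -151.4062453571089 0.047135497555645806
stop plinth xy 0.027631312749990686 -0.15347728688261061
stop plinth xy -0.02939999621296683 -0.1514347407349287
stop plinth xy 0.02699114953601016 -0.1361886465873666
stop plinth xy -0.028889936948468926 -0.13446312207484018
```

```bash
cat > plan.py <<'E'
# usage: plan target: prints tool-frame shift (mm) and turn (deg) to target pos / yaw of tool y axis
import sys
from station import r
from h import *
from scipy.spatial.transform import Rotation as R
o=r.observe();p=o["tcp_pos"];A=R.from_rotvec(o["tcp_rot"]).as_matrix()
print("t",round(o["time"],2),"p",p.round(4),"F",o["force"].round(2),"w",round(o["width"],2),"q",o["q"].round(2))
print("x",A[:,0].round(3),"y",A[:,1].round(3),"z",A[:,2].round(3),"yaw y",np.degrees(np.arctan2(A[1,1],A[0,1])).round(2))
if len(sys.argv)>3:
    t=np.array([float(x) for x in sys.argv[1:4]]);d=A.T@(t-p)*1000
    print("shift mm",d.round(1))
    c=np.array([.5506,.0453]);w=p[:2]-c;print("rel axis r,ang",np.hypot(*w)*1000,np.degrees(np.arctan2(w[1],w[0])))
if len(sys.argv)>4:
    y=np.radians(float(sys.argv[4]));B=np.c_[[0,0,-1],[np.cos(y),np.sin(y),0],np.cross([0,0,-1],[np.cos(y),np.sin(y),0])]
    print("turn deg",np.degrees(R.from_matrix(A.T@B).as_rotvec()).round(2))
E
python3 plan.py .5506 .0453 .2
```

```text
t 2.45 p [ 0.2012 -0.6181  0.2313] F [ 0.37 -1.   -0.06] w 1.0 q [ 1.52  0.5  -0.43  1.55  0.22  1.14 -0.21]
x [ 0. -0. -1.] y [ 0.31  -0.951  0.   ] z [-0.951 -0.31  -0.   ] yaw y -71.96
shift mm [  31.3 -522.6 -537.6]
rel axis r,ang 749.7367562645147 -117.77341135393668
```

send_rows(steps="0 0 -24.6 -26.9 0 0 0;0 0 -24.6 -26.9 0 0 0;0 0 -24.6 -26.9 0 0 0;0 0 -24.6 -26.9 0 0 0;0 0 -24.6 -26.9 0 0 0;0 0 -24.6 -26.9 0 0 0;0 0 -24.6 -26.9 0 0 0;0 0 -24.6 -26.9 0 0 0;0 0 -24.6 -26.9 0 0 0;0 0 -24.6 -26.9 0 0 0", newtons=40)

```text
time: 3.28
tcp_pos: [0.3815, -0.2993, 0.2317]
tcp_rot: [2.051, 0.324, -2.051]
force: [0.2, -0.0, -0.3]
width: 0.001
```

```bash
python3 plan.py .5599 .0168 .175 -72
```

```text
t 3.28 p [ 0.3815 -0.2993  0.2317] F [ 0.21 -0.02 -0.3 ] w 0.0 q [ 1.16  0.22 -0.62  1.95  0.15  1.02 -0.78]
x [ 0.    -0.001 -1.   ] y [ 0.309 -0.951  0.001] z [-0.951 -0.309 -0.   ] yaw y -71.97
shift mm [  56.5 -245.5 -267.5]
rel axis r,ang 383.87156139040496 -116.13323663899789
turn deg [ 0.03 -0.01 -0.05]
```

send_rows(steps="0 0 -24.6 -26.8 0 0 0;0 0 -24.6 -26.8 0 0 0;0 0 -24.6 -26.8 0 0 0;0 0 -24.6 -26.8 0 0 0;0 5 -24.6 -26.8 0 0 0;0 10 -24.6 -26.8 0 0 0;0 10 -24.6 -26.8 0 0 0;0 10 -24.6 -26.8 0 0 0;0 10 -24.6 -26.8 0 0 0;0 10 -24.6 -26.8 0 0 0")

```text
time: 4.12
tcp_pos: [0.5604, 0.0175, 0.176]
tcp_rot: [2.052, 0.325, -2.051]
force: [0.8, -2.0, -0.1]
width: -0.001
```

send_rows(steps="0 0 0 0 0 0 0;0 0 0 0 0 0 0")

```text
time: 4.28
tcp_pos: [0.5596, 0.0196, 0.1757]
tcp_rot: [2.049, 0.333, -2.05]
force: [0.1, -0.7, -0.7]
width: 0.002
```

```bash
python3 plan.py .5599 .0168 .15 -72; python3 - <<'E'
from station import r
import cv2
for n in("scene","wrist"):
    s=r.snapshot(n);cv2.imwrite(f"pics/{n}1.png",s["img"] if n=="wrist" else cv2.resize(s["img"][150:310,190:370],None,fx=3.7,fy=3.7))
E
```

```text
t 4.28 p [0.5596 0.0196 0.1757] F [ 0.15 -0.71 -0.67] w 0.0 q [ 0.48  0.47 -0.72  1.83  0.36  0.99 -1.64]
x [-0.001  0.002 -1.   ] y [ 0.315 -0.949 -0.002] z [-0.949 -0.315  0.   ] yaw y -71.64
shift mm [25.7  2.8  0.6]
rel axis r,ang 27.263610271458365 -70.62930312482801
turn deg [0.36 0.01 0.12]
```

View pics/scene1.png

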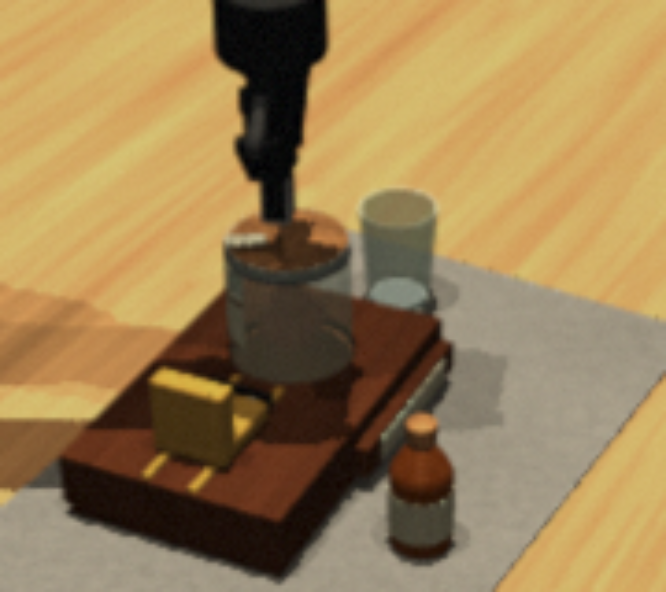

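View pics/wrist1.png

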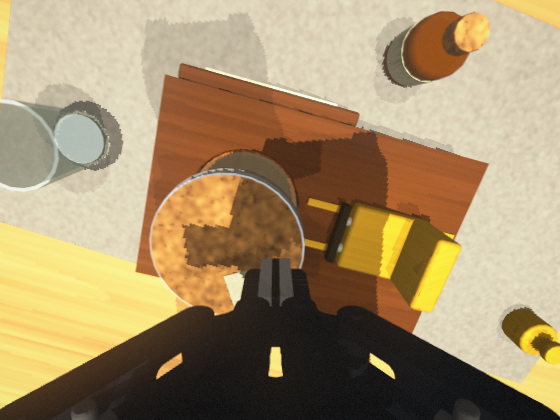

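The fingertip stands over the lid close to its stop-side edge. The wrist view shows the strip beside it at (235,288). Next I lower it gently.

send_rows(steps="0 7 1.5 0.6 0 0 0;0 6 1.3 0 0 0 0;0 5 0 0 0 0 0;0 2 0 0 0 0 0;0 1 0 0 0 0 0;0 0 0 0 0 0 0")

```text
time: 4.88
tcp_pos: [0.5596, 0.0129, 0.155]
tcp_rot: [2.051, 0.325, -2.052]
force: [-0.2, 0.3, 0.8]
width: 0.005
```

send_rows(steps="0 1 0 0 0 0 0;0 1 0 0 0 0 0;0 1 0 0 0 0 0;0 1 0 0 0 0 0")

```text
time: 5.22
tcp_pos: [0.56, 0.0133, 0.1514]
tcp_rot: [2.052, 0.326, -2.051]
force: [-0.5, -0.3, 0.3]
width: -0.001
```

send_rows(steps="0 1 -2 0 0 0 0;0 1 -1.3 0 0 0 0;0 1 0 0 0 0 0;0 0 0 0 0 0 0")

```text
time: 5.55
tcp_pos: [0.5586, 0.0166, 0.1481]
tcp_rot: [2.051, 0.326, -2.052]
force: [0.1, -0.4, 0.4]
width: -0.005
```

send_rows(steps="0 1 0 0 0 0 0;0 0.5 0 0 0 0 0;0 0.5 0 0 0 0 0;0 0 0 0 0 0 0")

```text
time: 5.88
tcp_pos: [0.5588, 0.0163, 0.1462]
tcp_rot: [2.051, 0.326, -2.052]
force: [-0.0, 0.2, 0.1]
width: 0.0
```

send_rows(steps="0 0.6 0 0 0 0 0;0 0.4 0 0 0 0 0;0 0 0 0 0 0 0")

```text
time: 6.13
tcp_pos: [0.559, 0.0163, 0.1455]
tcp_rot: [2.052, 0.325, -2.051]
force: [-0.3, -0.6, 2.3]
width: -0.0
```

send_rows(steps="0 0.6 0 0 0 0 0;0 0.4 0 0 0 0 0;0 0 0 0 0 0 0")

```text
time: 6.38
tcp_pos: [0.5592, 0.0162, 0.1451]
tcp_rot: [2.052, 0.325, -2.05]
force: [-2.2, -1.6, 7.5]
width: -0.002
```

send_rows(steps="0 0.4 0 0 0 0 0;0 0 0 -0.7 -1.3 0 0;0 0 -0.07 -2.1 -4 0 0;0 0 -0.07 -2.1 -4 0 0")

```text
time: 6.72
tcp_pos: [0.5638, 0.0178, 0.145]
tcp_rot: [1.954, 0.476, -1.952]
force: [-2.2, -1.6, 8.4]
width: -0.003
```

```bash
python3 plan.py .5506 .0453 .14
```

```text
t 6.72 p [0.5638 0.0178 0.145 ] F [-2.18 -1.58  8.37] w -0.0 q [ 0.49  0.52 -0.73  1.84  0.43  0.94 -1.53]
x [ 0.001 -0.001 -1.   ] y [ 0.462 -0.887  0.002] z [-0.887 -0.462 -0.   ] yaw y -62.5
shift mm [  5.  -30.4  -1. ]
rel axis r,ang 30.457557607092127 -64.3377847142279
```

Good; carry on round with the force near 9 N.

send_rows(steps="0 0.1 -0.07 -2.1 -4 0 0;0 0 -0.07 -2.1 -4 0 0;0 0 -0.07 -2.1 -4 0 0;0 0 -0.07 -2.1 -4 0 0")

```text
time: 7.05
tcp_pos: [0.5707, 0.0215, 0.1449]
tcp_rot: [1.776, 0.705, -1.777]
force: [-2.2, -3.6, 10.3]
width: 0.004
```

send_rows(steps="0 0 -0.07 -2.1 -4 0 0;0 0 -0.07 -2.1 -4 0 0;0 0 -0.07 -2.1 -4 0 0;0 0 -0.07 -2.1 -4 0 0")

```text
time: 7.38
tcp_pos: [0.5763, 0.0275, 0.145]
tcp_rot: [1.589, 0.904, -1.59]
force: [-1.7, -5.3, 9.9]
width: 0.001
```

```bash
python3 plan.py .5506 .0453 .14;  python3 - <<'E'
from station import r
import cv2
for n in("wrist","top"):
    s=r.snapshot(n);cv2.imwrite(f"pics/{n}2.png",s["img"] if n=="wrist" else cv2.resize(s["img"][170:310,190:370],None,fx=3.7,fy=3.7))
E
```

```text
t 7.38 p [0.5763 0.0275 0.145 ] F [-1.68 -5.27  9.86] w 0.0 q [ 0.54  0.59 -0.85  1.81  0.52  0.99 -1.06]
x [ 0.001 -0.003 -1.   ] y [ 0.861 -0.508  0.003] z [-0.509 -0.861  0.002] yaw y -30.56
shift mm [  4.9 -31.1  -2.3]
rel axis r,ang 31.20964544060689 -34.70800044829354
```

View pics/wrist2.png

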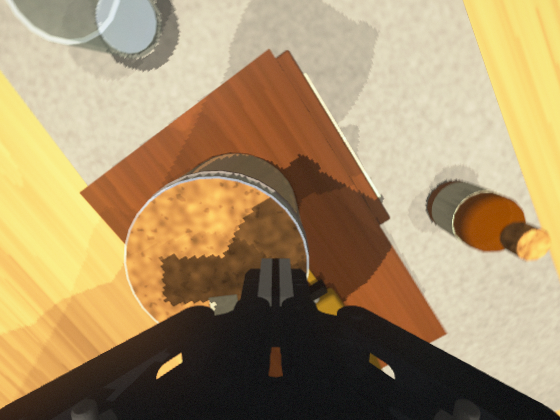

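View pics/top2.png

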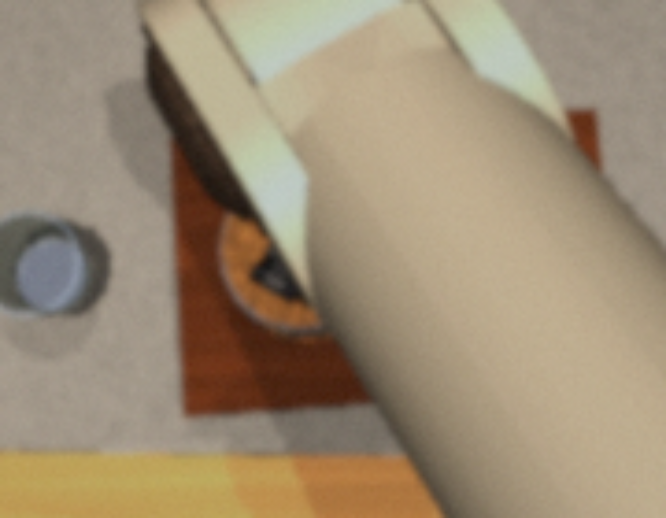

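The wrist view shows the strip still beside the finger (228,303), so the jar is turning with the tool. I'll continue.

send_rows(steps="0 -0.1 -0.07 -2.1 -4 0 0;0 0 -0.07 -2.1 -4 0 0;0 0 -0.07 -2.1 -4 0 0;0 0 -0.07 -2.1 -4 0 0")

```text
time: 7.82
tcp_pos: [0.58, 0.0346, 0.1451]
tcp_rot: [1.393, 1.073, -1.394]
force: [-0.9, -5.0, 8.8]
width: -0.002
```

send_rows(steps="0 0 -0.07 -2.1 -4 0 0;0 0 -0.07 -2.1 -4 0 0;0 0 -0.07 -2.1 -4 0 0;0 0 -0.07 -2.1 -4 0 0")

```text
time: 8.15
tcp_pos: [0.5816, 0.0427, 0.1451]
tcp_rot: [1.19, 1.215, -1.191]
force: [1.0, -7.3, 9.0]
width: 0.001
```

```bash
python3 plan.py .5506 .0453 .14
```

```text
t 8.15 p [0.5816 0.0427 0.1451] F [ 1.03 -7.34  9.03] w 0.0 q [ 0.58  0.65 -0.97  1.79  0.62  1.04 -0.6 ]
x [ 0.003 -0.004 -1.   ] y [1.    0.024 0.003] z [ 0.024 -1.     0.004] yaw y 1.38
shift mm [  5.  -31.   -3.4]
rel axis r,ang 31.143115307188282 -4.841220687508065
```

send_rows(steps="0 0.1 0 0 0 0 0;0 0 0 0 0 0 0;0 0 0 0 0 0 0")

```text
time: 8.4
tcp_pos: [0.5816, 0.0429, 0.1451]
tcp_rot: [1.192, 1.214, -1.193]
force: [-0.2, -5.3, 8.3]
width: 0.002
```

```bash
python3 plan.py .5506 .0453 .14;  python3 - <<'E'
from station import r
import cv2
s=r.snapshot("wrist");cv2.imwrite(f"pics/w3.png",s["img"])
E
```

```text
t 8.4 p [0.5816 0.0429 0.1451] F [-0.21 -5.29  8.27] w 0.0 q [ 0.58  0.65 -0.97  1.79  0.62  1.04 -0.6 ]
x [ 0.003 -0.004 -1.   ] y [1.    0.021 0.003] z [ 0.021 -1.     0.004] yaw y 1.21
shift mm [  4.9 -30.9  -3.1]
rel axis r,ang 31.07341353934862 -4.454268424366746
```

View pics/w3.png

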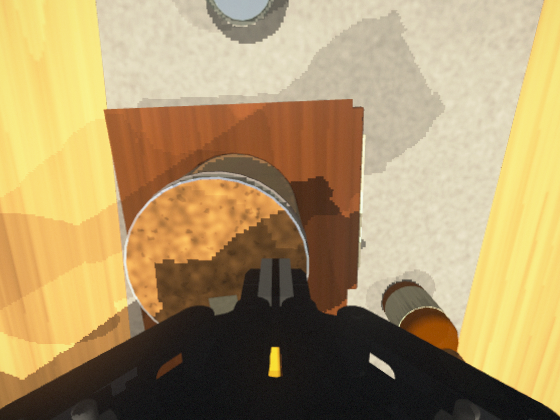

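send_rows(steps="0 0.1 -0.07 -2.1 -4 0 0;0 0 -0.07 -2.1 -4 0 0;0 0 -0.07 -2.1 -4 0 0;0 0 -0.07 -2.1 -4 0 0;0 0 0 0 0 0 0")

```text
time: 8.87
tcp_pos: [0.5809, 0.0514, 0.1452]
tcp_rot: [0.982, 1.332, -0.982]
force: [2.1, -5.5, 8.0]
width: 0.005
```

send_rows(steps="0 0 -0.07 -2.1 -4 0 0;0 0 -0.07 -2.1 -4 0 0;0 0 -0.07 -2.1 -4 0 0;0 0 -0.07 -2.1 -4 0 0;0 0 0 0 0 0 0")

```text
time: 9.28
tcp_pos: [0.5776, 0.0591, 0.1453]
tcp_rot: [0.769, 1.424, -0.77]
force: [2.2, -4.7, 9.4]
width: -0.002
```

```bash
python3 plan.py .5506 .0453 .14
```

```text
t 9.28 p [0.5776 0.0591 0.1453] F [ 2.21 -4.67  9.39] w -0.0 q [ 0.63  0.71 -1.09  1.8   0.72  1.09 -0.14]
x [ 0.005 -0.003 -1.   ] y [0.835 0.551 0.002] z [ 0.551 -0.835  0.005] yaw y 33.41
shift mm [  5.2 -30.1  -3.3]
rel axis r,ang 30.29951914150513 27.181349791506808
```

send_rows(steps="0 0 -0.07 -2.1 -4 0 0;0 0 -0.07 -2.1 -4 0 0;0 0 -0.07 -2.1 -4 0 0;0 0 -0.07 -2.1 -4 0 0;0 0 0 0 0 0 0")

```text
time: 9.7
tcp_pos: [0.5724, 0.0659, 0.1455]
tcp_rot: [0.553, 1.493, -0.554]
force: [3.0, -5.1, 8.8]
width: 0.001
```

send_rows(steps="0 0 -0.07 -2.1 -4 0 0;0 0 -0.07 -2.1 -4 0 0;0 0 -0.07 -2.1 -4 0 0;0 0 -0.07 -2.1 -4 0 0;0 0 0 0 0 0 0")

```text
time: 10.12
tcp_pos: [0.566, 0.0708, 0.1459]
tcp_rot: [0.336, 1.537, -0.336]
force: [4.0, -4.4, 10.2]
width: -0.003
```

```bash
python3 plan.py .5506 .0453 .14;  python3 - <<'E'
from station import r
import cv2
for n in("wrist","scene"):
    s=r.snapshot(n);cv2.imwrite(f"pics/{n}4.png",s["img"] if n=="wrist" else cv2.resize(s["img"][150:310,190:370],None,fx=3.7,fy=3.7))
E
```

```text
t 10.12 p [0.566  0.0708 0.1459] F [ 4.02 -4.41 10.23] w -0.0 q [ 0.68  0.77 -1.21  1.82  0.81  1.14  0.32]
x [ 0.007 -0.002 -1.   ] y [0.416 0.909 0.001] z [ 0.909 -0.416  0.007] yaw y 65.42
shift mm [  5.8 -29.6  -3.4]
rel axis r,ang 29.78355756716344 58.957930784101734
```

View pics/wrist4.png

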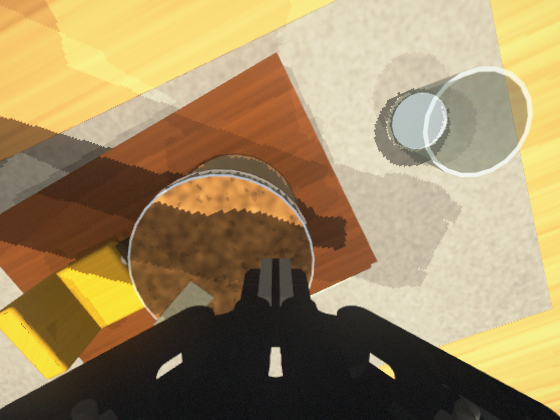

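View pics/scene4.png

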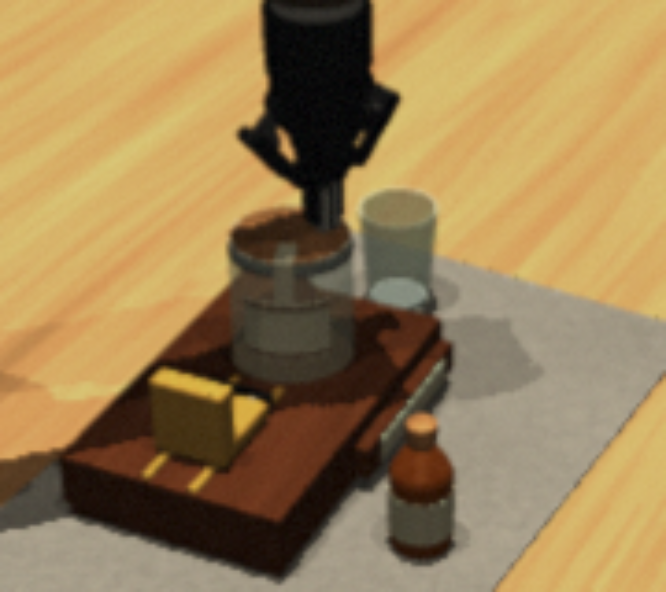

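The scene view shows the label now facing the scene camera, at azimuth about −55°. The jar turned only some 95° and the finger slipped over the last part (strip now at (192,297) in the wrist view). I'll lift, go back round and make a second stroke.

send_rows(steps="0 -6 0 0 0 0 0;0 -6 -0.2 3.6 7 0 0;0 0 -0.2 3.6 7 0 0;0 0 -0.2 3.6 7 0 0;0 0 -0.2 3.6 7 0 0;0 0 -0.2 3.6 7 0 0;0 0 -0.2 3.6 7 0 0;0 0 -0.2 3.6 7 0 0;0 0 -0.2 3.6 7 0 0;0 0 0 0 0 0 0")

```text
time: 11.05
tcp_pos: [0.5789, 0.0497, 0.1556]
tcp_rot: [1.091, 1.28, -1.093]
force: [0.8, 0.9, -0.2]
width: -0.0
```

```bash
python3 plan.py .5506 .0453 .14;  python3 - <<'E'
from station import r
import cv2
for n in("wrist","scene"):
    s=r.snapshot(n);cv2.imwrite(f"pics/{n}5.png",s["img"] if n=="wrist" else cv2.resize(s["img"][190:270,220:320],None,fx=6,fy=6,interpolation=cv2.INTER_CUBIC))
E
```

```text
t 11.05 p [0.5789 0.0497 0.1556] F [ 0.76  0.94 -0.18] w -0.0 q [ 0.6   0.65 -1.01  1.78  0.63  1.07 -0.48]
x [-0.    -0.001 -1.   ] y [ 0.988  0.157 -0.001] z [ 0.157 -0.988  0.001] yaw y 9.05
shift mm [ 15.6 -28.6  -0.1]
rel axis r,ang 28.6553758792368 8.86126028452286
```

View pics/wrist5.png

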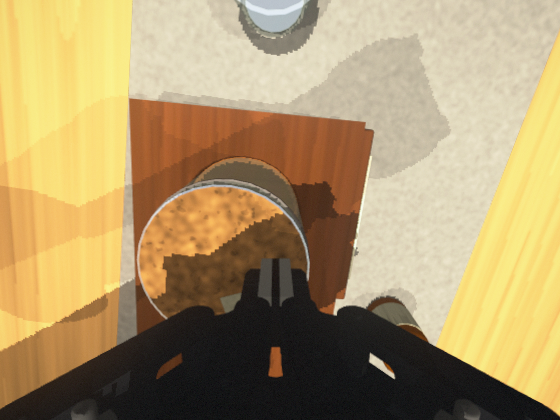

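View pics/scene5.png

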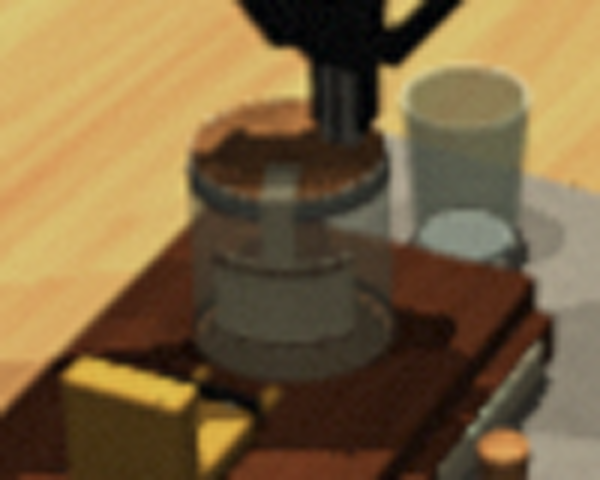

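send_rows(steps="0 0 -0.2 3.6 7 0 0;0 0 -0.2 3.6 7 0 0;0 0 1.8 3.6 7 0 0;0 0 1.8 3.6 7 0 0;0 0 1.8 3.6 7 0 0;0 3 0 0 0 0 0;0 3 0 0 0 0 0;0 2 0 0 0 0 0;0 0 0 0 0 0 0")

```text
time: 11.9
tcp_pos: [0.5818, 0.0321, 0.1469]
tcp_rot: [1.528, 0.967, -1.529]
force: [-0.1, -0.2, -0.5]
width: -0.001
```

```bash
python3 plan.py .5506 .0453 .1455
```

```text
t 11.9 p [0.5818 0.0321 0.1469] F [-0.11 -0.21 -0.53] w -0.0 q [ 0.54  0.6  -0.87  1.79  0.54  1.01 -0.98]
x [-0.002  0.001 -1.   ] y [ 0.903 -0.429 -0.002] z [-0.429 -0.903  0.   ] yaw y -25.43
shift mm [  1.4 -33.9   1.4]
rel axis r,ang 33.90105471806393 -22.989683562327862
```

send_rows(steps="0 1 0 0 0 0 0;0 1 0 0 0 0 0;0 0.5 0 0 0 0 0;0 0 0 0 0 0 0")

```text
time: 12.23
tcp_pos: [0.5827, 0.0318, 0.1455]
tcp_rot: [1.531, 0.963, -1.53]
force: [-0.9, 0.5, 1.8]
width: 0.004
```

send_rows(steps="0 0.8 0 0 0 0 0;0 0.7 0 0 0 0 0;0 0 0 0 0 0 0;0 0 0 0 0 0 0")

```text
time: 12.57
tcp_pos: [0.5831, 0.0319, 0.1449]
tcp_rot: [1.531, 0.962, -1.529]
force: [-2.2, 0.4, 8.2]
width: 0.001
```

send_rows(steps="0 0.5 0 0 0 0 0;0 0 -0.05 -0.9 -1.5 0 0;0 0 -0.05 -1.83 -3 0 0;0 0 -0.05 -1.83 -3 0 0;0 0 -0.05 -1.83 -3 0 0;0 0 0 0 0 0 0")

```text
time: 13.07
tcp_pos: [0.586, 0.0371, 0.1448]
tcp_rot: [1.4, 1.071, -1.398]
force: [-1.4, -1.6, 10.1]
width: 0.002
```

send_rows(steps="0 0 -0.05 -1.83 -3 0 0;0 0 -0.05 -1.83 -3 0 0;0 0 -0.05 -1.83 -3 0 0;0 0 -0.05 -1.83 -3 0 0;0 0 0 0 0 0 0")

```text
time: 13.48
tcp_pos: [0.587, 0.0438, 0.1447]
tcp_rot: [1.248, 1.18, -1.247]
force: [-1.3, -3.0, 10.5]
width: 0.003
```

```bash
python3 plan.py .5506 .0453 .1455;  python3 - <<'E'
from station import r
import cv2
for n in("scene",):
    s=r.snapshot(n);cv2.imwrite(f"pics/{n}6.png",s["img"] if n=="wrist" else cv2.resize(s["img"][190:270,220:320],None,fx=6,fy=6,interpolation=cv2.INTER_CUBIC))
E
```

```text
t 13.48 p [0.587  0.0438 0.1447] F [-1.34 -3.05 10.49] w 0.0 q [ 0.57  0.65 -0.95  1.78  0.61  1.04 -0.67]
x [ 0.002 -0.002 -1.   ] y [ 0.999 -0.053  0.002] z [-0.053 -0.999  0.002] yaw y -3.04
shift mm [ -0.9 -36.4   0.4]
rel axis r,ang 36.441948592619106 -2.402779319109466
```

View pics/scene6.png

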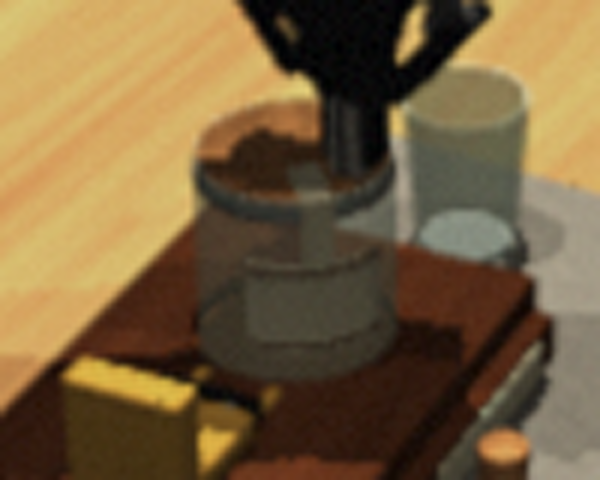

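Turning well: the strip has gone from (281,200) to (316,215) in the crop, with lower lateral force. I'll continue.

send_rows(steps="0 0 -0.15 -1.85 -3 0 0;0 0 -0.15 -1.85 -3 0 0;0 0 -0.1 -1.85 -3 0 0;0 0 -0.1 -1.85 -3 0 0;0 0 0 0 0 0 0")

```text
time: 13.95
tcp_pos: [0.5866, 0.0506, 0.1447]
tcp_rot: [1.093, 1.275, -1.093]
force: [-1.5, -3.9, 10.0]
width: 0.004
```

send_rows(steps="0 0 -0.15 -1.85 -3 0 0;0 0 -0.15 -1.85 -3 0 0;0 0 -0.1 -1.85 -3 0 0;0 0 -0.1 -1.85 -3 0 0;0 0 0 0 0 0 0")

```text
time: 14.37
tcp_pos: [0.5858, 0.0565, 0.1452]
tcp_rot: [0.936, 1.353, -0.936]
force: [1.7, -6.9, 10.4]
width: 0.004
```

```bash
python3 plan.py .5506 .0453 .1455;  python3 - <<'E'
from station import r
import cv2
for n in("scene",):
    s=r.snapshot(n);cv2.imwrite(f"pics/{n}7.png",s["img"] if n=="wrist" else cv2.resize(s["img"][190:270,220:320],None,fx=6,fy=6,interpolation=cv2.INTER_CUBIC))
E
```

```text
t 14.37 p [0.5858 0.0565 0.1452] F [ 1.66 -6.88 10.44] w 0.0 q [ 0.6   0.7  -1.04  1.78  0.69  1.08 -0.33]
x [ 0.005 -0.004 -1.   ] y [0.934 0.356 0.003] z [ 0.356 -0.934  0.006] yaw y 20.87
shift mm [ -0.4 -36.8  -2.1]
rel axis r,ang 36.901673992307565 17.65333786284496
```

View pics/scene7.png

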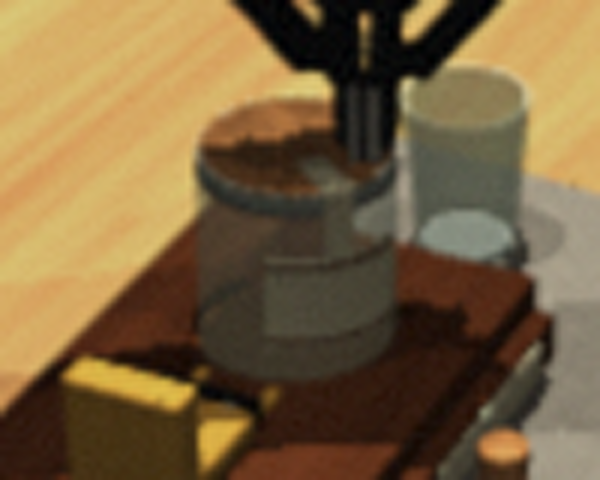

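send_rows(steps="0 -6 0 0 0 0 0;0 -6 -0.5 4.3 7 0 0;0 0 -0.5 4.2 7 0 0;0 0 -0.5 4.2 7 0 0;0 0 -0.5 4.2 7 0 0;0 0 -0.5 4.2 7 0 0;0 0 -0.5 4.2 7 0 0;0 0 -0.5 4.2 7 0 0;0 0 -0.5 4.2 7 0 0;0 0 -0.3 4.2 7 0 0")

```text
time: 15.25
tcp_pos: [0.5741, 0.024, 0.1551]
tcp_rot: [1.731, 0.762, -1.731]
force: [0.7, 0.5, 0.5]
width: 0.001
```

send_rows(steps="0 0 -0.3 4.2 7 0 0;0 0 -0.3 4.2 7 0 0;0 0 -0.3 4.2 7 0 0;0 0 -0.3 4.2 7 0 0;0 0 -0.3 4.2 7 0 0;0 0 -0.3 4.2 7 0 0;0 0 0 0 0 0 0")

```text
time: 15.83
tcp_pos: [0.5513, 0.0131, 0.1551]
tcp_rot: [2.17, 0.106, -2.172]
force: [-0.7, -0.4, -0.5]
width: -0.002
```

```bash
python3 plan.py .5506 .0453 .1455;  python3 - <<'E'
from station import r
import cv2
for n in("scene","top"):
    s=r.snapshot(n);cv2.imwrite(f"pics/{n}8.png",s["img"] if n=="wrist" else cv2.resize(s["img"][190:270,220:320],None,fx=6,fy=6,interpolation=cv2.INTER_CUBIC))
E
```

```text
t 15.83 p [0.5513 0.0131 0.1551] F [-0.68 -0.44 -0.51] w -0.0 q [ 0.45  0.47 -0.66  1.86  0.35  0.93 -1.84]
x [-0.001 -0.    -1.   ] y [ 0.098 -0.995  0.   ] z [-0.995 -0.098  0.001] yaw y -84.37
shift mm [  9.6 -32.1  -2.4]
rel axis r,ang 32.22615268162358 -88.6922807104469
```

View pics/scene8.png

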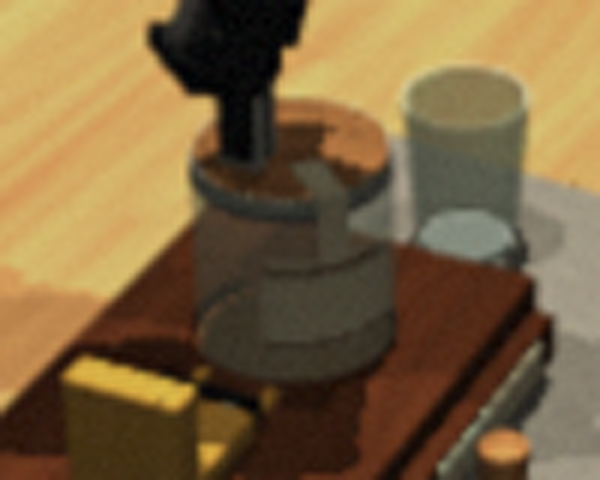

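View pics/top8.png

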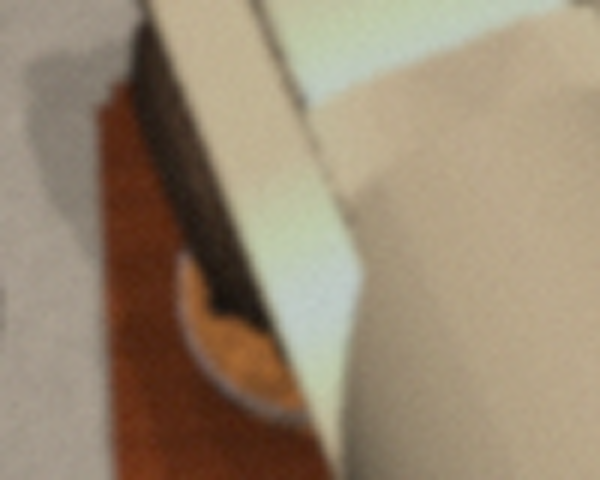

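```bash
cat >> h.py <<'E'
def az(s,crop_in,crop_out,x0=220,y0=190,f=6,z=.1455,c=(.5506,.0453)):
    g=lambda p:onz(s,((p[0]+.5)/f+x0-.5,(p[1]+.5)/f+y0-.5),z)
    i,o=g(crop_in),g(crop_out)
    a=lambda u,v:np.degrees(np.arctan2(v[1]-u[1],v[0]-u[0]))
    return a(i,o),a(c,o),np.hypot(*(o[:2]-c))*1000,a(c,i),np.hypot(*(i[:2]-c))*1000
E
python3 - <<'E'
from station import r
from h import *
s=r.snapshot("scene"); print(az(s,(312,167),(332,192)))
E
```

```text
(np.float64(-37.42066446648464), np.float64(-31.643097560545847), np.float64(43.20550277225541), np.float64(-25.265803087150314), np.float64(20.656665320625194))
```

Label azimuth is about −33°, so about 37° remains. I'll press here and do a short stroke.

send_rows(steps="0 4 2 -1.5 0 0 0;0 4 0 -1 0 0 0;0 1.5 0 0 0 0 0;0 0 0 0 0 0 0")

```text
time: 16.32
tcp_pos: [0.5554, 0.0109, 0.1455]
tcp_rot: [2.169, 0.111, -2.169]
force: [-0.6, -0.9, 3.3]
width: 0.002
```

send_rows(steps="0 1 0 0 0 0 0;0 0.5 0 0 0 0 0;0 0 0 0 0 0 0")

```text
time: 16.57
tcp_pos: [0.5557, 0.0107, 0.145]
tcp_rot: [2.17, 0.11, -2.168]
force: [-1.0, -1.9, 9.1]
width: -0.002
```

send_rows(steps="0 0.3 0 -0.9 -1.5 0 0;0 0 -0.05 -1.83 -3 0 0;0 0 -0.05 -1.83 -3 0 0;0 0 -0.05 -1.83 -3 0 0;0 0 -0.05 -1.83 -3 0 0;0 0 0 0 0 0 0")

```text
time: 17.07
tcp_pos: [0.5637, 0.012, 0.1449]
tcp_rot: [2.037, 0.348, -2.036]
force: [-2.1, -2.8, 10.5]
width: -0.001
```

send_rows(steps="0 0 -0.05 -1.83 -3 0 0;0 0 -0.05 -1.83 -3 0 0;0 0 -0.05 -1.83 -3 0 0;0 0 -0.05 -1.83 -3 0 0;0 0 0 0 0 0 0")

```text
time: 17.48
tcp_pos: [0.5703, 0.0148, 0.1449]
tcp_rot: [1.91, 0.536, -1.91]
force: [-2.6, -3.5, 10.1]
width: -0.002
```

```bash
python3 plan.py .5506 .0453 .1455;  python3 - <<'E'
from station import r
import cv2
for n in("scene",):
    s=r.snapshot(n);cv2.imwrite(f"pics/{n}9.png",s["img"] if n=="wrist" else cv2.resize(s["img"][190:270,220:320],None,fx=6,fy=6,interpolation=cv2.INTER_CUBIC))
E
```

```text
t 17.48 p [0.5703 0.0148 0.1449] F [-2.64 -3.46 10.15] w -0.0 q [ 0.5   0.54 -0.75  1.82  0.45  0.95 -1.46]
x [ 0.001 -0.002 -1.   ] y [ 0.522 -0.853  0.002] z [-0.853 -0.522  0.001] yaw y -58.54
shift mm [ -0.7 -36.3   0.9]
rel axis r,ang 36.30697376425832 -57.173663337846314
```

View pics/scene9.png

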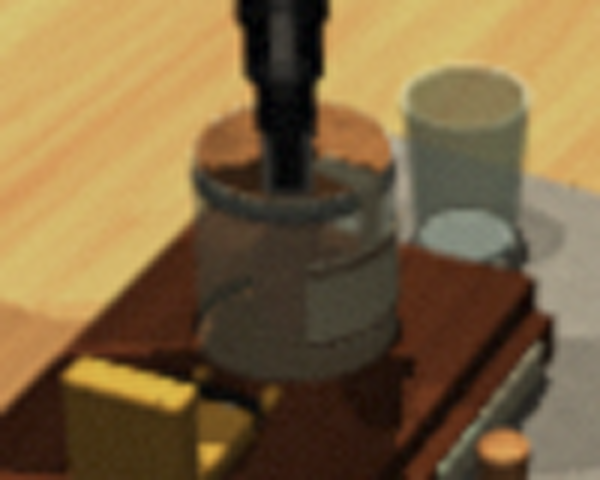

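send_rows(steps="0 0 -0.1 -1.83 -3 0 0;0 0 -0.1 -1.83 -3 0 0;0 0 -0.1 -1.83 -3 0 0;0 0 -0.1 -1.83 -3 0 0;0 0 0 0 0 0 0")

```text
time: 17.95
tcp_pos: [0.576, 0.0192, 0.1449]
tcp_rot: [1.777, 0.706, -1.777]
force: [-2.3, -4.2, 9.0]
width: 0.001
```

send_rows(steps="0 -5 0 0 0 0 0;0 -8 0 0 0 0 0;0 -15 0 0 0 0 0;0 -20 0 0 0 0 0;0 -20 -20 0 0 0 0;0 0 -35 0 0 0 0;0 0 -35 0 0 0 0;0 0 -35 0 0 0 0;0 0 -35 0 0 0 0;0 0 0 0 0 0 0")

```text
time: 18.78
tcp_pos: [0.4602, 0.1434, 0.2125]
tcp_rot: [1.772, 0.716, -1.774]
force: [-0.8, 0.1, -0.3]
width: -0.001
```

```bash
python3 plan.py .5506 .0453 .1455;  python3 - <<'E'
from station import r
import cv2
for n in("scene","top"):
    s=r.snapshot(n);cv2.imwrite(f"pics/{n}10.png",cv2.resize(s["img"][190:270,220:320] if n=="scene" else s["img"][190:295,225:365],None,fx=6 if n=="scene" else 5.6,fy=6 if n=="scene" else 5.6,interpolation=cv2.INTER_CUBIC))
E
```

```text
t 18.78 p [0.4602 0.1434 0.2125] F [-0.81  0.11 -0.34] w -0.0 q [ 0.46  0.32 -0.95  1.97  0.31  1.01 -1.44]
x [-0.001  0.001 -1.   ] y [ 0.694 -0.72  -0.002] z [-0.72  -0.694  0.   ] yaw y -46.09
shift mm [ 66.7 133.5   2.9]
rel axis r,ang 133.36333025829444 132.65762699143644
```

View pics/scene10.png

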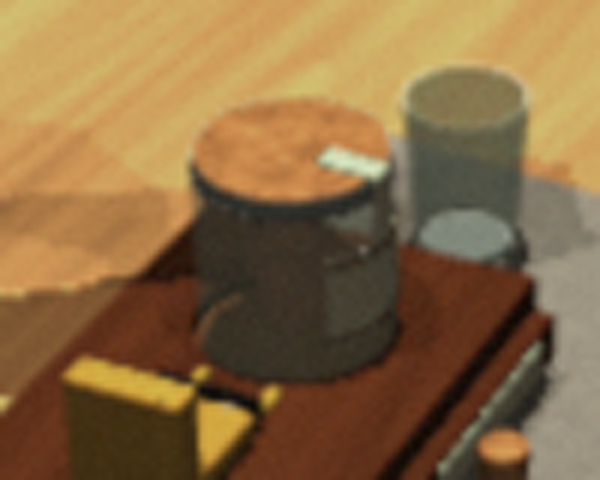

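View pics/top10.png

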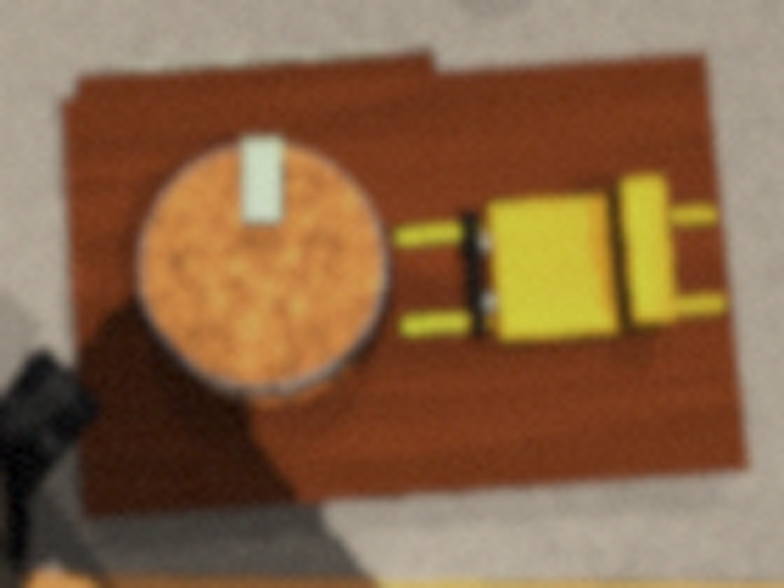

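```bash
python3 - <<'E'
from station import r
from h import *
s=r.snapshot("top")
g=lambda p:onz(s,((p[0]+.5)/5.6+225-.5,(p[1]+.5)/5.6+190-.5),.1455)
C=g((262,267));i=g((263,223));o=g((262,137));print(C,np.degrees(np.arctan2(*(o-i)[1::-1])),np.degrees(np.arctan2(*(o-C)[1::-1])))
s=r.snapshot("scene"); print(az(s,(325,157),(388,170),c=C[:2]))
# plinth front edge direction
s=r.snapshot("top")
h=lambda p,z=.0525:onz(s,((p[0]+.5)/5.6+225-.5,(p[1]+.5)/5.6+190-.5),z)
for a,b in (((705,55),(435,74)),((748,468),(85,515))):
    d=h(b)-h(a);print(np.degrees(np.arctan2(-d[0],d[1])))
for a,b in (((85,515),(65,100)),((748,468),(705,55))):
    d=h(b)-h(a);print(np.degrees(np.arctan2(d[1],d[0])))
p=[h((663,173),.1125),h((673,323),.1125),h((705,55)),h((748,468)),h((65,100)),h((85,515))];print(np.round(p,4))
E
```

```text
[0.55107851 0.04599303 0.1455    ] 0.25736465005009584 -0.4006662715037377
(np.float64(6.3720676599630215), np.float64(4.391292479954277), np.float64(48.807909242178425), np.float64(1.2670362241387745), np.float64(18.95899162078618))
3.4428778931324007
3.352772566782735
3.206903283261334
3.4350215960380623
[[ 0.5886 -0.1061  0.1125]
 [ 0.5316 -0.1076  0.1125]
 [ 0.6459 -0.1344  0.0525]
 [ 0.4784 -0.1445  0.0525]
 [ 0.6301  0.1283  0.0525]
 [ 0.463   0.1189  0.0525]]
```

Label is within about 1–3° of the front, so milestone 1 should be met. The top view shows the strip at (262,137)–(263,223), pointing at the ledge. Next is the stop, pushed with the fingers' flank.

send_rows(steps="0 0 0 0 -7 0 0;0 0 0 0 -7 0 0;0 0 0 0 -7 0 0;0 0 0 0 -7 0 0;0 0 0 0 -7 0 0;0 0 0 0 -7 0 0;0 0 0 0 -7 0 0;0 0 0 0 -0.5 0 0;0 0 0 0 0 0 0")

```text
time: 19.78
tcp_pos: [0.466, 0.1364, 0.2116]
tcp_rot: [1.177, 1.231, -1.176]
force: [0.1, -0.6, -0.3]
width: 0.0
```

send_rows(steps="0 0 10.6 30 0 0 0;0 0 10.6 36 0 0 0;0 0 10.6 36 0 0 0;0 0 10.6 36 0 0 0;0 0 10.6 36 0 0 0;0 0 10.6 36 0 0 0;0 0 10.6 36 0 0 0;0 0 10.6 37 0 0 0;0 0 0 0 0 0 0;0 0 0 0 0 0 0")

```text
time: 20.62
tcp_pos: [0.5644, -0.1452, 0.2111]
tcp_rot: [1.18, 1.228, -1.181]
force: [0.3, 0.0, -0.1]
width: 0.001
```

```bash
python3 plan.py .5617 -.1342 .088 3.4;  python3 - <<'E'
from station import r
import cv2
s=r.snapshot("scene");cv2.imwrite("pics/s11.png",cv2.resize(s["img"][150:330,160:360],None,fx=3.3,fy=3.3))
E
```

```text
t 20.62 p [ 0.5644 -0.1452  0.2111] F [ 0.3   0.05 -0.11] w 0.0 q [ 0.95  0.57 -1.02  1.73  0.53  1.14 -0.19]
x [-0.001  0.    -1.   ] y [ 0.999  0.039 -0.001] z [ 0.039 -0.999 -0.   ] yaw y 2.25
shift mm [123.1  -2.1 -11. ]
rel axis r,ang 190.97472060906884 -85.86828854891165
turn deg [-1.15 -0.03  0.04]
```

View pics/s11.png

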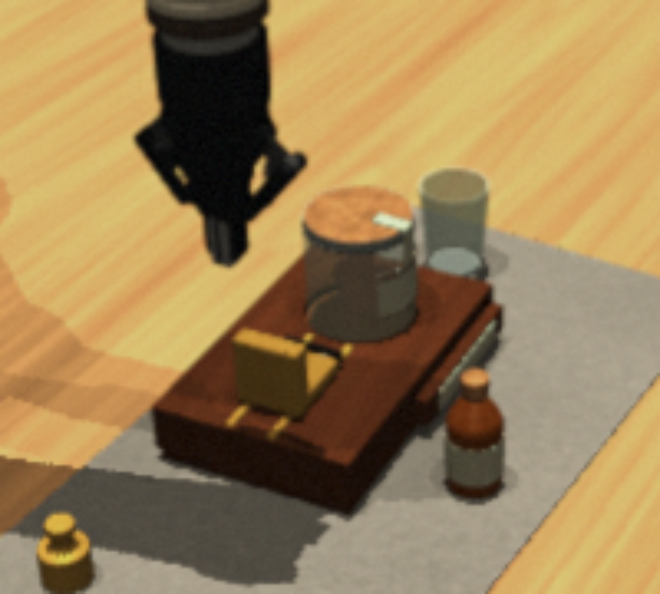

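send_rows(steps="0 20 -2 0 -1.1 0 0;0 30 0 0 0 0 0;0 30 0 0 0 0 0;0 25 0 0 0 0 0;0 13 0 0 0 0 0;0 5 0 0 0 0 0;0 0 0 0 0 0 0")

```text
time: 21.25
tcp_pos: [0.5618, -0.1402, 0.0885]
tcp_rot: [1.158, 1.243, -1.158]
force: [0.2, 0.9, 0.4]
width: -0.0
```

```bash
python3 plan.py .5600 -.1067 .088 3.4;  python3 - <<'E'
from station import r
import cv2
s=r.snapshot("scene");cv2.imwrite("pics/s12.png",cv2.resize(s["img"][200:310,190:310],None,fx=5,fy=5))
E
```

```text
t 21.25 p [ 0.5618 -0.1402  0.0885] F [0.2  0.92 0.39] w -0.0 q [ 0.86  0.71 -0.91  1.83  0.69  0.95 -0.28]
x [-0.001  0.001 -1.   ] y [ 0.998  0.069 -0.001] z [ 0.069 -0.998 -0.001] yaw y 3.98
shift mm [  0.5   0.5 -33.6]
rel axis r,ang 185.88358401262548 -86.54051349435356
turn deg [ 0.58 -0.05  0.06]
```

View pics/s12.png

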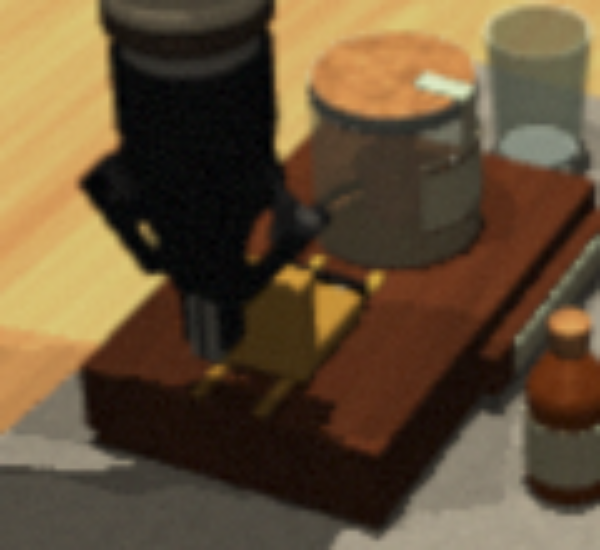

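send_rows(steps="0 0 0 -5 0.5 0 0;0 0 0 -5 0 0 0;0 0 0 -4 0 0 0;0 0 0 -3 0 0 0;0 0 0 -2 0 0 0;0 0 0 -2 0 0 0;0 0 0 -2 0 0 0;0 0 0 0 0 0 0")

```text
time: 21.97
tcp_pos: [0.561, -0.1191, 0.0892]
tcp_rot: [1.165, 1.236, -1.166]
force: [-0.4, -2.1, 1.2]
width: 0.002
```

send_rows(steps="0 0 0 -3 0 0 0;0 0 0 -3 0 0 0;0 0 0 -3 0 0 0;0 0 0 -3 0 0 0;0 0 0 -3 0 0 0;0 0 0 0 0 0 0")

```text
time: 22.47
tcp_pos: [0.5599, -0.1023, 0.089]
tcp_rot: [1.165, 1.238, -1.163]
force: [0.8, -1.3, 0.5]
width: 0.003
```

```bash
python3 plan.py .5600 -.1067 .088 3.4;  python3 - <<'E'
from station import r
import cv2
s=r.snapshot("scene");cv2.imwrite("pics/s13.png",cv2.resize(s["img"][200:310,190:310],None,fx=5,fy=5))
E
```

```text
t 22.47 p [ 0.5599 -0.1023  0.089 ] F [ 0.8  -1.33  0.53] w 0.0 q [ 0.81  0.7  -0.91  1.85  0.68  0.93 -0.36]
x [ 0.     0.001 -1.   ] y [0.998 0.061 0.   ] z [ 0.061 -0.998 -0.001] yaw y 3.51
shift mm [ 1.  -0.2  4.4]
rel axis r,ang 147.8944398282375 -86.37641903323922
turn deg [ 0.11 -0.04 -0.02]
```

View pics/s13.png

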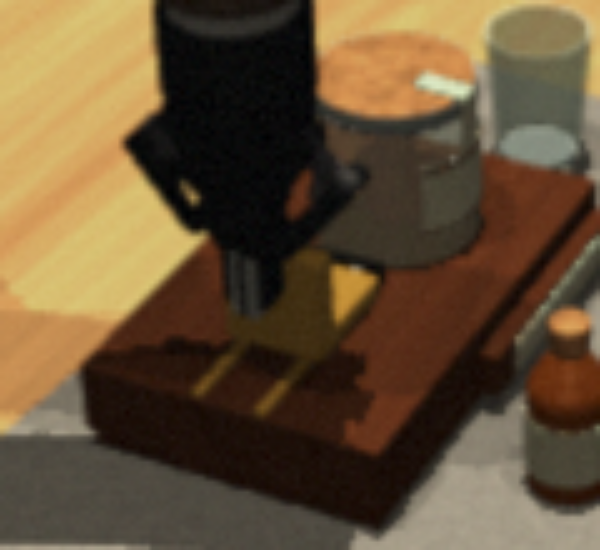

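send_rows(steps="0 0 0 -2 0 0 0;0 0 0 -2 0 0 0;0 0 0 -2 0 0 0;0 0 0 -2 0 0 0;0 0 0 -1 0 0 0;0 0 0 -1 0 0 0;0 0 0 0 0 0 0")

```text
time: 23.1
tcp_pos: [0.5592, -0.0932, 0.0888]
tcp_rot: [1.165, 1.237, -1.165]
force: [1.0, -2.3, -0.9]
width: -0.001
```

send_rows(steps="0 0 0 -1 0 0 0;0 0 0 -1 0 0 0;0 0 0 0 0 0 0")

```text
time: 23.35
tcp_pos: [0.5591, -0.0913, 0.0888]
tcp_rot: [1.165, 1.237, -1.165]
force: [1.9, -2.5, -1.3]
width: -0.0
```

send_rows(steps="0 0 0 -1 0 0 0;0 0 0 -1 0 0 0;0 0 0 0 0 0 0")

```text
time: 23.6
tcp_pos: [0.559, -0.0893, 0.0888]
tcp_rot: [1.165, 1.237, -1.165]
force: [1.1, -2.8, -2.4]
width: -0.004
```

send_rows(steps="0 0 0 -1 0 0 0;0 0 0 -1 0 0 0;0 0 0 0 0 0 0")

```text
time: 23.85
tcp_pos: [0.5588, -0.0872, 0.0889]
tcp_rot: [1.165, 1.237, -1.165]
force: [0.6, -2.6, -2.1]
width: -0.001
```

send_rows(steps="0 0 0 -1 0 0 0;0 0 0 -0.5 0 0 0;0 0 0 0 0 0 0")

```text
time: 24.1
tcp_pos: [0.5587, -0.0858, 0.0888]
tcp_rot: [1.165, 1.237, -1.165]
force: [0.7, -2.3, -2.4]
width: -0.001
```

```bash
python3 plan.py .5600 -.1067 .088 3.4;  python3 - <<'E'
from station import r
import cv2
s=r.snapshot("scene");cv2.imwrite("pics/s14.png",cv2.resize(s["img"][200:310,190:310],None,fx=5,fy=5))
E
```

```text
t 24.1 p [ 0.5587 -0.0858  0.0888] F [ 0.72 -2.3  -2.41] w -0.0 q [ 0.78  0.69 -0.91  1.86  0.68  0.93 -0.39]
x [-0.  0. -1.] y [ 0.998  0.06  -0.   ] z [ 0.06  -0.998 -0.   ] yaw y 3.45
shift mm [ 0.8  0.  20.9]
rel axis r,ang 131.37261436612397 -86.45945071699299
turn deg [ 0.05 -0.01  0.01]
```

View pics/s14.png

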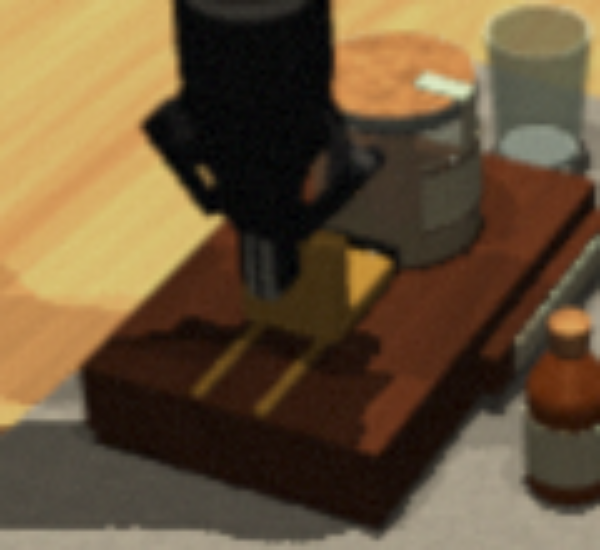

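Close now; I'll make small steps and watch for the pad force.

send_rows(steps="0 0 0 -0.7 0 0 0;0 0 0 -0.3 0 0 0;0 0 0 0 0 0 0")

```text
time: 24.4
tcp_pos: [0.5587, -0.0855, 0.0889]
tcp_rot: [1.165, 1.236, -1.166]
force: [1.0, -3.8, -2.2]
width: -0.002
```

send_rows(steps="0 0 0 -0.7 0 0 0;0 0 0 -0.3 0 0 0;0 0 0 0 0 0 0")

```text
time: 24.65
tcp_pos: [0.5586, -0.0849, 0.0889]
tcp_rot: [1.164, 1.236, -1.166]
force: [1.0, -4.9, -1.3]
width: -0.001
```

send_rows(steps="0 0 0 -0.7 0 0 0;0 0 0 -0.3 0 0 0;0 0 0 0 0 0 0")

```text
time: 24.9
tcp_pos: [0.5586, -0.0847, 0.0889]
tcp_rot: [1.164, 1.235, -1.167]
force: [1.2, -6.5, -1.1]
width: -0.0
```

send_rows(steps="0 0 0 -0.7 0 0 0;0 0 0 -0.3 0 0 0;0 0 0 0 0 0 0")

```text
time: 25.15
tcp_pos: [0.5586, -0.0843, 0.0889]
tcp_rot: [1.164, 1.234, -1.168]
force: [0.5, -6.1, -1.0]
width: 0.0
```

send_rows(steps="0 0 0 1 0 0 0;0 0 0 2 0 0 0;0 0 0 4 0 0 0;0 0 0 10 0 0 0;0 0 0 20 0 0 0;0 -15 0 10 0 0 0;0 -30 0 0 0 0 0;0 -40 0 0 0 0 0;0 -40 0 0 0 0 0;0 0 0 0 0 0 0")

```text
time: 25.98
tcp_pos: [0.5662, -0.1281, 0.2218]
tcp_rot: [1.169, 1.228, -1.157]
force: [1.4, 1.3, 1.6]
width: 0.0
```

send_rows(steps="0 0 -20 30 0 0 0;0 0 -20 30 0 0 0;0 0 -20 30 0 0 0;0 0 -20 30 0 0 0;0 0 -20 30 0 0 0;0 0 -20 30 0 0 0;0 0 0 0 0 0 0")

```text
time: 26.57
tcp_pos: [0.4474, -0.3244, 0.213]
tcp_rot: [1.17, 1.233, -1.177]
force: [-0.1, -0.7, 0.2]
width: -0.0
```

```bash
python3 plan.py .5600 -.1067 .088 3.4;  python3 - <<'E'
from station import r
import cv2
for n in("scene","top"):
    s=r.snapshot(n);cv2.imwrite(f"pics/{n}15.png",cv2.resize(s["img"][200:310,190:310] if n=="scene" else s["img"][190:295,225:365],None,fx=5 if n=="scene" else 5.6,fy=5 if n=="scene" else 5.6,interpolation=cv2.INTER_CUBIC))
E
```

```text
t 26.57 p [ 0.4474 -0.3244  0.213 ] F [-0.13 -0.7   0.19] w -0.0 q [ 1.37  0.52 -1.05  1.8   0.51  1.12  0.2 ]
x [-0.003 -0.002 -1.   ] y [ 0.999  0.049 -0.003] z [ 0.049 -0.999  0.002] yaw y 2.79
shift mm [ 124.1  123.5 -212.2]
rel axis r,ang 383.8093157321297 -105.59838414316285
turn deg [-0.61  0.13  0.19]
```

View pics/scene15.png

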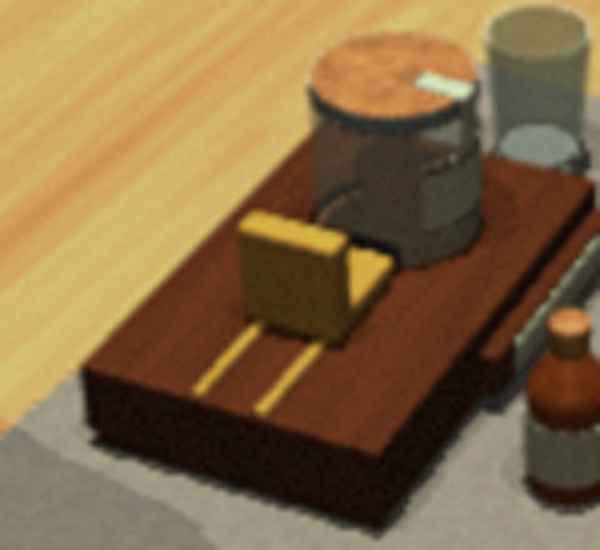

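View pics/top15.png

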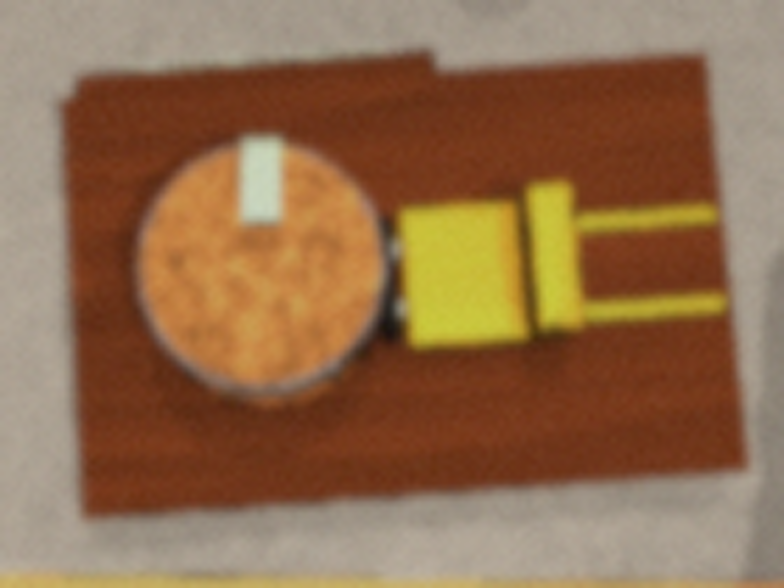

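```bash
python3 - <<'E'
from station import r
from h import *
s=r.snapshot("top"); im=s["img"].astype(int)
m=((im[:,:,0]>130)&(im.min(2)>120)).astype(np.uint8); m[:,:262]=0;m[:,284:]=0;m[:210]=0;m[236:]=0
n,l,st,c=cv2.connectedComponentsWithStats(m); print(st[1:],c[1:])
k=1+np.argmax(st[1:,4]); p=onz(s,c[k],.1455)
# lid: orange
o=((im[:,:,2]-im[:,:,0]>60)&(im[:,:,1]>95)|(l==k)).astype(np.uint8);o[:,:245]=0;o[:,297:]=0;o[:205]=0;o[270:]=0
cn=max(cv2.findContours(o,0,1)[0],key=cv2.contourArea);e=cv2.fitEllipse(cv2.convexHull(cn));print(e)
C=onz(s,e[0],.1455);print(C,p,np.degrees(np.arctan2(p[1]-C[1],p[0]-C[0])),np.hypot(*(p-C)[:2]))
ys,xs=np.where(l==k);pts=np.array([onz(s,(x,y),.1455)[:2] for x,y in zip(xs,ys)]);u=np.linalg.svd(pts-pts.mean(0))[2][0];print("strip axis",np.degrees(np.arctan(u[1]/u[0])))
a=r.snapshot("scene")
for nme,q in(("beaker_mid",0),("weight_mid",0),("phial_mid",0),("stop_pad",0)):
    print(nme,[x["position"] for x in r.mark_of(a,nme)][:1],[x["position"] for x in r.mark_of(s,nme)][:1])
E
```

```text
[[268 215   7  15 102]] [[271.02941176 221.93137255]]
((271.1468811035156, 236.5579833984375), (42.960121154785156, 43.83692169189453), 54.26063537597656)
[0.55253147 0.04644721 0.1455    ] [0.58256909 0.04648086 0.1455    ] 0.06418080484035411 0.030037637841805152
strip axis -1.1539851733895528
beaker_mid [[296.5, 220.6]] [[204.1, 242.2]]
weight_mid [[178.8, 315.8]] [[420.2, 261.1]]
phial_mid [[302.4, 281.4]] [[316.2, 171.2]]
stop_pad [[175.9, 315.6]] [[291.5, 239.4]]
```

```bash
python3 -c "
from station import r
print(r.observe()['time']); print(r.close_job())"
```

```text
27.1667
the job is handed in; nothing more can be done
None
```

I turned the jar so its label faces the plinth's front, slid the brass stop in until its pad bore on the glass, then backed the arm clear. I handed in at 27.2 s of the 72 s allowed. No verdict was reported.

**Turning the jar:** It took three fingertip strokes on the lid, with about 8–11 N pressed down and up to about 7 N sideways. The finger slipped over the second half of the first stroke, so I finished with shorter strokes. The largest total force I read was about 12.6 N, under the 16 N limit; I only read it at the end of each move.

**Last checks:**
- **Label angle:** The cameras disagree slightly. The top view puts the label about 3–4.5° short of straight out. The scene view puts it about 1–3° past. Both are within the 8° limit.
- **Milestone 1:** The label was in place before the stop was pushed, with the stop still about 30 mm from the jar.
- **Stop:** The push force rose from about 2.5 N of sliding drag to about 6 N. That leaves the pad bearing on the glass at roughly 3 N, at about 47 mm of travel, where the pad should meet the jar. I inferred that contact force and could not measure it after letting go.
- **Everything else:** The jar looks upright and central in its seat. The network's picture positions for the beaker, weight and phial changed by no more than about 4 px from the start. That is within its scatter, and the arm touched none of them.

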